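Fit a drill chuck to its taper arbor

ROBOT

A 6-joint arm with a two-finger parallel gripper is mounted at the origin on the work surface. World frame = base frame: x ahead of the robot, y to its left, z up, the work surface at z = 0. Lengths are in m, angles in rad, forces in N, time in s.
With the tool pointing down it reaches from about 0.275 to 0.725 m from the base axis. Payload 15.9 kg.
Tool frame: the origin (TCP) lies midway between the tips of the shut fingers; the grasp point (between the pads) lies 19 mm behind it; z points along the fingers, y is the direction in which the jaws open and shut (so a half turn about z gives the same grasp; the last joint's range is limited). The gripper opens to 85 mm and grips with 20 to 120 N. Pads are 22 mm wide; open, the fingers measure 114 mm over their backs; the gripper's body (76 mm by 85 mm) begins 54 mm behind the grasp point. The pads swing forward as they close: fully open they stand 13 mm farther back than shut.
Start: joints at [-1.271, 0.213, -0.034, 1.323, 0, 1.571], TCP at [0.148, -0.478, 0.231] pointing down, gripper open.
Joint ranges: [-2.98, 2.98], [-0.74, 1.72], [-1.14, 1.35], [-2.1, 2.04], [-1.57, 1.44], [-3.14, 3.14]. Speed limits (rad/s): [1.89, 1.89, 2.39, 2.57, 3.14, 3.14].

INTERFACE

Orientations are given as a unit quaternion [x, y, z, w].
In Python, from rig import bot gives the robot as it stands.
- The arm moves only by the tool servo_tool, never from a script. Its argument "deltas" is text: rows parted by semicolons, each of 5 numbers parted by spaces: the shift along the tool's x, y, z in m, then the turn about the tool's z in rad, then the closure in counts, from 0 (fully open) to 255 (shut). A call has 1 to 8 rows; each row shifts and turns the pose as measured when the row begins, along the tool's axes as they then stand; what a row does not reach is not made up. A row lasts 1/8 s, in which the tool goes at most 62.5 mm and 10.7 degrees, less where a joint would pass 70% of its speed; a pose out of reach is approached as far as the arm can. A call with a gripper value outside its range is refused whole. The fingers move at their own pace and stop on an object; the grip force is fixed at half the most. Time passes only in rows, so rows that do not move let the fingers close. It gives the time, the measured TCP pose, the force and the opening at its end, in the units of the state.
- bot.read_state(): the state, without advancing time (a new reading comes with each control period).
- bot.grab_frame(name): name is "side" or "top"; returns a dict with "pixels" (480x640x3 uint8, red, green, blue), "intrinsics" (3x3 intrinsics, pixels), "D" ([k1, k2, p1, p2, k3] as OpenCV has them; the pictures are not rectified), "rvec" (rotation vector, rad) and "tvec" (3), from world to camera coordinates, as OpenCV has them. Camera axes: x right, y down, z forward; pixel columns grow to the right and rows downward; lengths in m; the calibration is good to about 2 mm. A picture is of the moment at which its call begins. There is no depth.
- bot.hand_in(): hands the job in, once; it reports no verdict.
The state is a dict: "time": time; "joint_positions": joint angles; "dq": joint speeds; "joint_torque": joint torques, N m; "position": TCP position; "ee_rot": TCP orientation; "contact_force": force on the tool from outside, world axes, zero at the start; "torque": the same for the moment, N m; "opening": finger opening in m.
Only numpy, scipy, OpenCV 4.12 (cv2) and the standard library are available. Lean on these libraries where they do the work, as an engineer would, in place of code of your own. Each camera call takes 0.05 s, during which the arm holds its last target.

TASK

Fit the ink mixer's drill chuck to its arbor: take the long arbor with the collar from the tooling rack, set its short lower taper in the socket of the chuck standing nose down in the setting block, without forcing it, and let go. Then take the mallet and tap the arbor's upper end with two or more separate slow taps, never a hard blow, until it is home and a last firm tap of about 15 N, leaning on it for a moment, no longer moves it. Stand the mallet back on the bench on its face, and leave the other things where they are.

Things in the scene. Friction and masses are not known exactly. Their poses are not given: they have to be found in the camera images.
- arbor_mid (a point): The chuck arbor, bare steel, 104 mm long, 0.2 kg, upright in a hole of the tooling rack. From its foot up: a short 1:10 taper, 34 mm long, 14 mm across at the bevelled foot, 18 mm just above, 21 mm at the top; a collar 24 mm across, 36 to 42 mm above the foot; then the long shank. This point: on the axis, half-way up the shank, 73 mm above the foot, 37 mm above the collar's underside. z: axis, up.
- arbor_top (a point): Centre of the arbor's flat upper end, 31 mm above arbor_mid: the place to tap. The shank is 18 mm across at the collar, 15 mm at this end. Set in the socket by hand (less than 25 N), the arbor stands by itself with the collar's underside 4.5 to 10.5 mm above the chuck's top (arbor_mid 41.5 to 47.5 mm above socket_mouth). Taps at about 3 cm/s are safe; at 10 cm/s, or over 70 N, they are hard blows.
- socket_mouth (a point): Centre of the mouth of the chuck's 1:10 taper socket, 21 mm wide, 37 mm deep; z up out of it. The chuck: steel, 72 mm high, 45 mm across, 39 mm at the top, 0.45 kg. Over 8 N (more when fast: +2.5 N per cm/s) drives the set arbor 2.5 to 5 mm further in; it stays where left. Home, it stops dead, the collar 2 to 5.5 mm above the chuck (arbor_mid 39 to 42.5 mm above this point), known only by feel.
- mallet_head (a point): Centre of the head of a soft-faced mallet, 0.4 kg: an upright dark cylinder 40 mm across and 90 mm high with flat ends, standing on its lower face on the bench, this point 45 mm above it. z: the head's axis, up; x: along the level wooden handle, 21 mm thick, which leaves the head at this height and ends 150 mm from the axis. The head can be gripped across y.
- block: Hardwood setting block, fixed, 110 x 110 x 32 mm, with a round recess 44 mm across and 8 mm deep in its top. The chuck stands loose in it, nose down, with 1 to 4 mm of side play, its socket's mouth 96 mm above the bench. Origin at the centre of the block's underside.
- rack: Wooden tooling rack, fixed, 75 x 220 x 30 mm (x, y, z), with three round holes 30 mm across and 12 mm deep in a row along y, 72 mm apart, in which the arbor, the stub arbor and the sleeve stand in any order. Origin at the centre of its underside.
- stub: Bystander: short steel stub arbor, 60 mm high, 25 mm across below, no collar, standing in the rack. Origin at its foot.
- sleeve: Bystander: dark steel reducing sleeve, 98 mm high, widening from 19 mm at the foot to 26 mm at its open top, standing in the rack. Origin at its foot.
- smallchuck: Bystander: small drill chuck, 50 mm high, 33 mm across, standing on the bench. Origin at the centre of its underside.
- key: Bystander: steel chuck key with a cross bar, 78 mm long, 17 mm high, lying on the bench. Origin on the bench under the cross-bar end; it points to x.
- tape: Bystander: roll of tape, 100 mm across, 48 mm high. Origin at the centre of its underside.
- tub: Bystander: white ink tub, 90 mm across, 95 mm high. Origin at the centre of its underside.
- spatula: Bystander: ink spatula lying on the bench, 270 mm long, steel blade to x, dark wooden handle to -x, 24 mm high. Origin on the bench near its middle.
There are look-alikes about, which are no part of the job. Leave any blue or red look-alike of the part that bears mallet_head alone.

How it is judged:
By the outcome, as a careful person would: the job done as asked, in the order asked, and still so for the second after the job is handed in, with the robot touching nothing.
It also fails if it takes over 72 s, if anything falls off the work surface, if the arm or the gripper's body presses on something with over 40 N, if the wrist force passes 120 N, or if a joint passes its speed limit or range.

## Working session

There is one attempt and no reset: what is moved stays moved. The work goes in short steps, Python scripts to look and compute and a tool call to move; the robot and the scene stay as the last step left them, time stands still between calls to the robot, and variables do not carry over. Pictures are saved under pics/ and viewed, and the job is handed in when it is done.

Besides the shell and the picture viewer there is one more tool, called after "Request:" by a JSON object that holds its "fn" and its "kwargs", one argument or row to a line. servo_tool: Moves the arm, as the interface text tells. Its arguments: {"type":"object","properties":{"deltas":{"type":"string"}},"required":["deltas"]}

```bash
ls; mkdir -p pics
python3 - <<'E'
from rig import bot
import cv2,pickle
s=bot.read_state(); print(s)
for n in ("side","top"):
    f=bot.grab_frame(n); pickle.dump(f,open(f"pics/{n}0.pkl","wb"))
    cv2.imwrite(f"pics/{n}0.png",f["pixels"][:,:,::-1]); print(n,f["intrinsics"],f["D"],f["rvec"],f["tvec"])
E
```

```text
pics
{'time': 0.0, 'joint_positions': array([-1.27098432e+00,  2.13351198e-01, -3.50716684e-02,  1.32352305e+00,
        1.78551065e-05,  1.57076426e+00]), 'dq': array([ 0.00018805, -0.00075577,  0.00016359,  0.00098811, -0.00031021,
       -0.00053673]), 'joint_torque': array([ 3.29458497e-03, -6.86181879e+01,  4.87102854e+01,  1.81108550e-02,
        1.15201551e-04, -1.77110371e-05]), 'position': array([ 0.14756993, -0.47735223,  0.23081367]), 'ee_rot': array([ 9.88782563e-01,  1.49361014e-01, -7.70060125e-05, -5.69681318e-04]), 'contact_force': array([ 0.00927472,  0.42633522, -0.43084737]), 'torque': array([-0.02036231,  0.00579986,  0.0212023 ]), 'opening': 0.08556194255215588}
side [[464.4543079    0.         322.00920664]
 [  0.         464.4543079  247.00970249]
 [  0.           0.           1.        ]] [-0.04358176  0.          0.          0.          0.        ] [ 0.95319088 -2.31351949  1.22838467] [0.36657253 0.33092579 0.83169542]
top [[516.13898829   0.         318.59513379]
 [  0.         516.13898829 242.09645025]
 [  0.           0.           1.        ]] [-0.03001213  0.          0.          0.          0.        ] [ 2.18999533 -2.17355232  0.03979918] [-0.03648122  0.56981044  1.20897774]
```

View pics/side0.png

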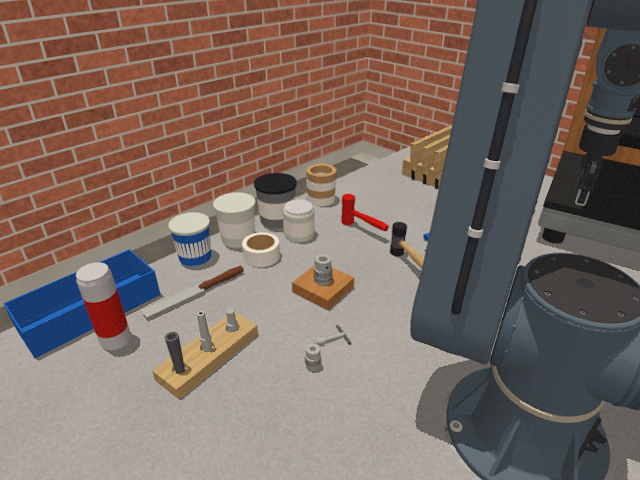

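View pics/top0.png

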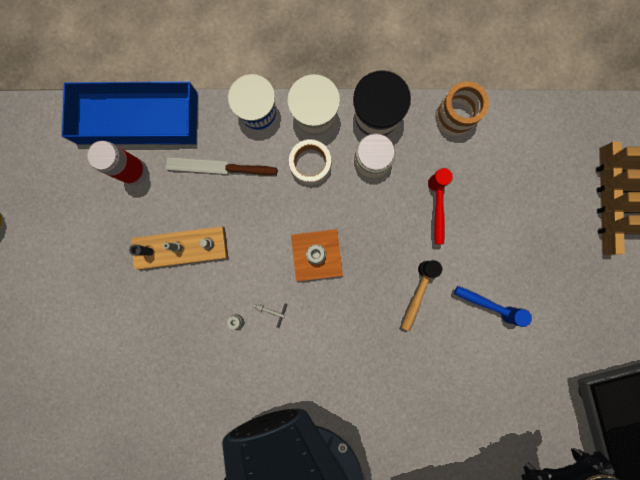

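The side view shows the rack at (205,355), with the arbor in its middle hole at about (204,330). The block and chuck are at (323,275), and the black mallet is at (400,238) with its handle partly hidden. In the top view the arbor is at about (175,246), the chuck mouth at (316,254), and the mallet head at (430,269) with its handle going to (407,328). I'll zoom in to measure.

```bash
cat > h.py <<'E'
import numpy as np,cv2,pickle
def load(n): return pickle.load(open(f"pics/{n}.pkl","rb"))
def ray(f,uv):
    R=cv2.Rodrigues(f["rvec"])[0]; p=cv2.undistortPoints(np.array([[uv]],float),f["intrinsics"],f["D"])[0,0]
    return -R.T@f["tvec"], R.T@np.array([p[0],p[1],1.])
def onplane(f,uv,z):
    c,d=ray(f,uv); return c+d*(z-c[2])/d[2]
def tri(f1,u1,f2,u2):
    c1,d1=ray(f1,u1);c2,d2=ray(f2,u2)
    a=np.linalg.lstsq(np.c_[d1,-d2],c2-c1,rcond=None)[0]
    p,q=c1+a[0]*d1,c2+a[1]*d2
    return (p+q)/2,np.linalg.norm(p-q)
def proj(f,P): return cv2.projectPoints(np.array(P,float).reshape(-1,1,3),f["rvec"],f["tvec"],f["intrinsics"],f["D"])[0][:,0]
def crop(f,x,y,w,h,s,name):
    c=f["pixels"][y:y+h,x:x+w,::-1]; cv2.imwrite(f"pics/{name}.png",cv2.resize(c,None,fx=s,fy=s,interpolation=cv2.INTER_CUBIC))
E
python3 - <<'E'
from h import *
t=load("top0");s=load("side0")
for n,f in(("t",t),("s",s)): print(n,ray(f,(320,240)))
imgs=[(t,120,220,116,60),(t,285,224,64,64),(t,395,250,60,90),(s,150,300,116,100),(s,285,245,80,66),(s,375,215,70,70)]
can=np.zeros((600,800,3),np.uint8)
for i,(f,x,y,w,h) in enumerate(imgs):
    c=f["pixels"][y:y+h,x:x+w,::-1]; k=min(266/w,300/h); c=cv2.resize(c,None,fx=k,fy=k,interpolation=cv2.INTER_CUBIC)
    can[(i//3)*300:(i//3)*300+c.shape[0],(i%3)*266:(i%3)*266+c.shape[1]]=c; print(i,x,y,k)
cv2.imwrite("pics/z0.png",can)
E
```

```text
t (array([ 0.49951683, -0.05845091,  1.23883349]), array([ 0.06166788,  0.01874667, -0.99793263]))
s (array([-0.09007349,  0.61714851,  0.7393369 ]), array([ 0.5889366 , -0.59318318, -0.54912103]))
0 120 220 2.293103448275862
1 285 224 4.15625
2 395 250 3.3333333333333335
3 150 300 2.293103448275862
4 285 245 3.325
5 375 215 3.8
```

View pics/z0.png

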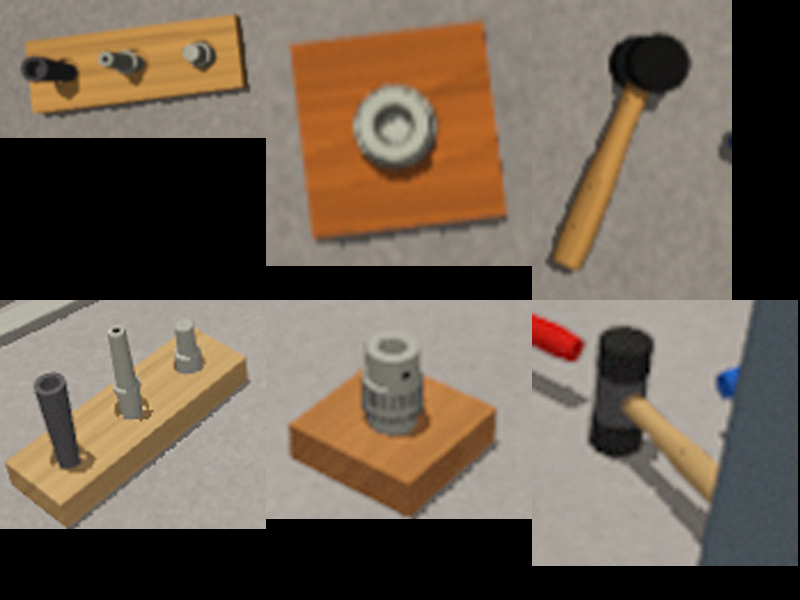

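Run:
```python
from h import *
t=load("top0");s=load("side0")
imgs=[(t,150,226,40,40),(t,296,234,40,40),(t,412,250,40,40),(s,184,300,50,50),(s,303,246,40,40),(s,380,215,48,48)]
can=np.zeros((540,800,3),np.uint8)
for i,(f,x,y,w,h) in enumerate(imgs):
    c=f["pixels"][y:y+h,x:x+w,::-1].astype(float); c=np.clip(c*(2.2 if i==2 or i==5 else 1),0,255).astype(np.uint8); k=264/w; c=cv2.resize(c,(264,264),interpolation=cv2.INTER_NEAREST)
    can[(i//3)*270:(i//3)*270+264,(i%3)*266:(i%3)*266+264]=c
cv2.imwrite("pics/z1.png",can)
print("arb",tri(t,(166.2,246.2),s,(201,313.1)), onplane(t,(166.2,246.2),.122), onplane(s,(201,313.1),.122))
print("sock",tri(t,(316,254.3),s,(322.6,258.8)), onplane(t,(316,254.3),.096), onplane(s,(322.6,258.8),.096))
print("mal",onplane(t,(432.5,268.9),.09), onplane(t,(405.5,329.5),.045))
```

```text
arb (array([0.55306894, 0.29940559, 0.12133902]), np.float64(0.0011850572326261852)) [0.55266299 0.29870613 0.122     ] [0.5529115  0.30010192 0.122     ]
sock (array([ 0.53932115, -0.02747566,  0.09378688]), np.float64(0.002472856067106932)) [ 0.5383354  -0.02837201  0.096     ] [ 0.53812054 -0.02448444  0.096     ]
mal [ 0.50804615 -0.28677956  0.09      ] [ 0.3692317  -0.23355764  0.045     ]
```

View pics/z1.png

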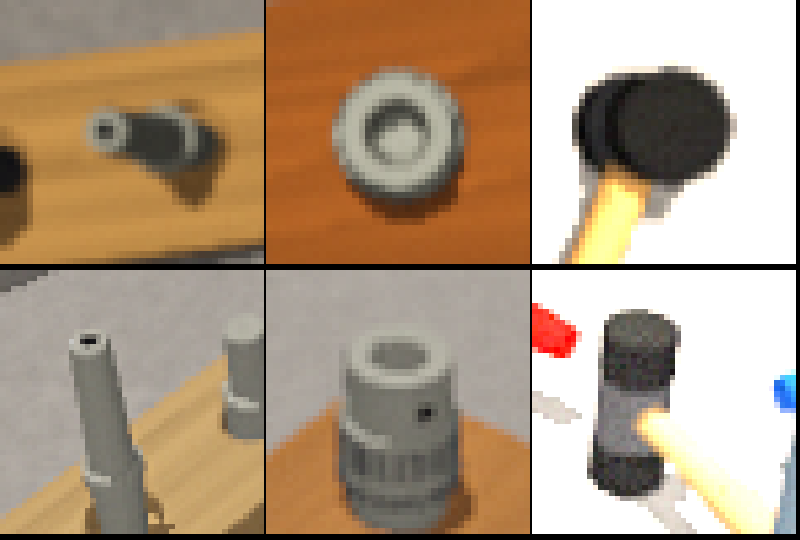

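Run:
```python
from h import *
t=load("top0");s=load("side0")
a,b=(165.6,245.2),(200.7,313.1); print("arb",tri(t,a,s,b),onplane(t,a,.122),onplane(s,b,.122))
a,b=(315.4,253.5),(322.8,258.4); print("sock",tri(t,a,s,b),onplane(t,a,.096),onplane(s,b,.096))
a,b=(433.5,268.4),(399.6,225.0); print("mal",tri(t,a,s,b),onplane(t,a,.09),onplane(s,b,.09))
m=onplane(t,a,.09)[:2]; e=onplane(t,(405,329),.045)[:2]; print("handle",e,np.linalg.norm(e-m),np.degrees(np.arctan2(*(e-m)[::-1])))
for f,pts in((t,[(131.7,239.1),(223.3,226),(225.9,257.9),(137.8,268.8)]),):
    P=np.array([onplane(f,p,.03)[:2] for p in pts]); print(P, P.mean(0)); d=P[0]-P[1]; print("rack +y dir deg",np.degrees(np.arctan2(d[1],d[0])),np.linalg.norm(d)); d=P[3]-P[2];print(np.degrees(np.arctan2(d[1],d[0])),np.linalg.norm(d))
# mask for dark mallet top, HSV
from rig import bot
from scipy.spatial.transform import Rotation as R
q=bot.read_state()["ee_rot"]; print(R.from_quat(q).as_matrix().round(3))
```

```text
arb (array([0.55469778, 0.30016955, 0.12095245]), np.float64(0.0006205469253458901)) [0.5548423  0.30008882 0.122     ] [0.55332719 0.3005205  0.122     ]
sock (array([ 0.5400809 , -0.02704915,  0.09488641]), np.float64(0.0001556053190807877)) [ 0.54009875 -0.02702714  0.096     ] [ 0.53893144 -0.02598498  0.096     ]
mal (array([ 0.50892005, -0.28955359,  0.08827185]), np.float64(0.0006695176045969686)) [ 0.50916943 -0.28899716  0.09      ] [ 0.50710172 -0.28740152  0.09      ]
handle [ 0.37035991 -0.23241388] 0.14989913316396578 157.82259195696082
[[0.57331827 0.41150353]
 [0.60579543 0.19299873]
 [0.5304986  0.18542029]
 [0.50302253 0.39481537]] [0.55315871 0.29618448]
rack +y dir deg 98.45418426032269 0.22090521116032663
97.47543718220166 0.21119004392037635
[[ 0.955  0.295 -0.   ]
 [ 0.295 -0.955  0.001]
 [-0.    -0.001 -1.   ]]
```

```bash
cat > plan.py <<'E'
import sys,numpy as np
from rig import bot
from scipy.spatial.transform import Rotation as R
# usage: plan.py x y z yawdeg n grip
x,y,z,yaw,n,g=[float(a) for a in sys.argv[1:7]]; n=int(n)
s=bot.read_state(); M=R.from_quat(s["ee_rot"]).as_matrix(); p=s["position"]
th=np.degrees(np.arctan2(M[1,0],M[0,0])); dy=(yaw-th+180)%360-180
print("t",round(s["time"],2),"pos",p.round(4),"yaw",th.round(2),"tilt",np.degrees(np.arccos(-M[2,2])).round(2),"F",s["contact_force"].round(1),"open",round(s["opening"],4),"q",s["joint_positions"].round(2))
tgt=np.array([x,y,z]); d=(tgt-p)/n; rows=[]
tz=-np.radians(dy)/n
for i in range(n):
    l=M.T@d; rows.append(" ".join(f"{v:.4f}" for v in l)+f" {tz:.3f} {g:g}"); M=M@R.from_rotvec([0,0,tz]).as_matrix()
print("; ".join(rows))
E
python3 plan.py 0.5 -0.10 0.25 57 8 0
```

```text
t 0.1 pos [ 0.1476 -0.4774  0.2309] yaw 17.18 tilt 0.06 F [-0.6  1.2  0.4] open 0.0851 q [-1.27  0.21 -0.04  1.32 -0.    1.57]
0.0560 -0.0321 -0.0024 -0.087 0; 0.0586 -0.0271 -0.0024 -0.087 0; 0.0607 -0.0219 -0.0024 -0.087 0; 0.0624 -0.0165 -0.0024 -0.087 0; 0.0636 -0.0111 -0.0024 -0.087 0; 0.0643 -0.0055 -0.0024 -0.087 0; 0.0645 0.0001 -0.0024 -0.087 0; 0.0643 0.0057 -0.0024 -0.087 0
```

Request:
{"fn": "servo_tool", "kwargs": {
  "deltas": "0.054 -0.031 -0.002 -0.087 0; 0.056 -0.026 -0.002 -0.087 0; 0.058 -0.021 -0.002 -0.087 0; 0.06 -0.016 -0.002 -0.087 0; 0.061 -0.011 -0.002 -0.087 0; 0.062 -0.006 -0.002 -0.087 0; 0.062 0 -0.002 -0.087 0; 0.062 0.006 -0.002 -0.087 0"
}}

```text
time: 1.1
position: [0.484, -0.1082, 0.2455]
ee_rot: [0.875, 0.484, -0.0, -0.001]
contact_force: [0.6, 0.2, 0.8]
opening: 0.0854
```

```bash
python3 plan.py 0.554 0.300 0.20 98 8 0
```

```text
t 1.1 pos [ 0.484  -0.1082  0.2455] yaw 57.87 tilt 0.16 F [0.6 0.2 0.8] open 0.0854 q [-0.22  0.2  -0.01  1.36  0.    1.91]
0.0479 -0.0197 0.0058 -0.088 0; 0.0494 -0.0154 0.0058 -0.088 0; 0.0506 -0.0111 0.0058 -0.088 0; 0.0513 -0.0066 0.0058 -0.088 0; 0.0517 -0.0021 0.0058 -0.088 0; 0.0517 0.0024 0.0058 -0.088 0; 0.0513 0.0069 0.0058 -0.088 0; 0.0505 0.0114 0.0058 -0.088 0
```

Request:
{"fn": "servo_tool", "kwargs": {
  "deltas": "0.048 -0.02 0.006 -0.088 0; 0.049 -0.015 0.006 -0.088 0; 0.051 -0.011 0.006 -0.088 0; 0.051 -0.007 0.006 -0.088 0; 0.052 -0.002 0.006 -0.088 0; 0.052 0.002 0.006 -0.088 0; 0.051 0.007 0.006 -0.088 0; 0.05 0.011 0.006 -0.088 0"
}}

```text
time: 2.1
position: [0.5492, 0.3149, 0.1942]
ee_rot: [0.645, 0.764, -0.001, -0.002]
contact_force: [0.8, -0.3, 0.7]
opening: 0.0854
```

```bash
python3 plan.py 0.554 0.300 0.18 98 2 0
python3 - <<'E'
from rig import bot
from h import *
for n in("top","side"):
    f=bot.grab_frame(n); pickle.dump(f,open(f"pics/{n}1.pkl","wb")); cv2.imwrite(f"pics/{n}1.png",f["pixels"][:,:,::-1])
E
```

```text
t 2.1 pos [0.5492 0.3149 0.1942] yaw 99.64 tilt 0.28 F [ 0.8 -0.3  0.7] open 0.0854 q [0.52 0.51 0.29 1.36 0.   1.92]
-0.0078 0.0012 0.0071 0.014 0; -0.0078 0.0013 0.0071 0.014 0
```

View pics/side1.png

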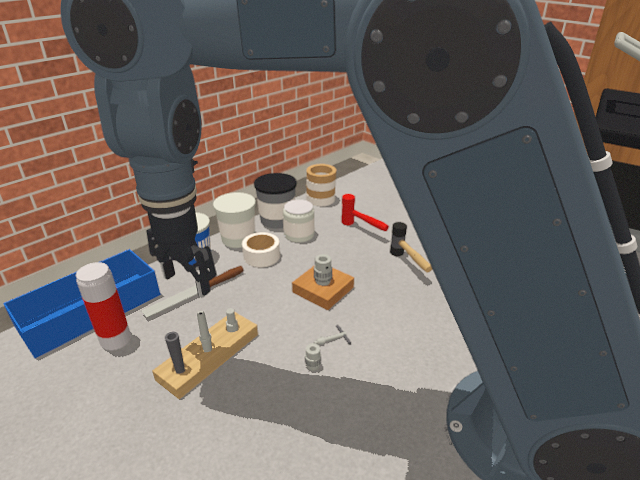

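The side view shows the gripper above the rack, with its fingertips at about (195,285), and all the objects untouched. Next I'll align and descend over the arbor.

Request:
{"fn": "servo_tool", "kwargs": {
  "deltas": "-0.008 0.001 0.01 0.014 0; -0.008 0.001 0.01 0.014 0; 0 0 0 0 0"
}}

```text
time: 2.58
position: [0.5528, 0.299, 0.1701]
ee_rot: [0.656, 0.755, -0.003, -0.003]
contact_force: [1.1, 0.5, 0.6]
opening: 0.0855
```

```bash
python3 plan.py 0.554 0.300 0.073 98 5 0
```

```text
t 2.58 pos [0.5528 0.299  0.1701] yaw 97.99 tilt 0.47 F [1.1 0.5 0.6] open 0.0855 q [0.49 0.51 0.23 1.3  0.   1.93]
0.0001 0.0004 0.0194 -0.000 0; 0.0001 0.0004 0.0194 -0.000 0; 0.0001 0.0004 0.0194 -0.000 0; 0.0001 0.0004 0.0194 -0.000 0; 0.0001 0.0004 0.0194 -0.000 0
```

Request:
{"fn": "servo_tool", "kwargs": {
  "deltas": "0 0.0005 0.02 0 0; 0 0.0005 0.02 0 0; 0 0 0.02 0 0; 0 0 0.02 0 0; 0 0 0.015 0 0; 0 0 0 0 0"
}}

```text
time: 3.32
position: [0.5547, 0.2947, 0.0751]
ee_rot: [0.659, 0.752, -0.001, -0.002]
contact_force: [0.2, -0.2, 0.5]
opening: 0.0852
```

```bash
python3 plan.py 0.554 0.300 0.073 98 2 0
python3 - <<'E'
from rig import bot
from h import *
fs=[]
for n in("top","side"):
    f=bot.grab_frame(n); pickle.dump(f,open(f"pics/{n}2.pkl","wb")); fs.append(f)
a=cv2.resize(fs[0]["pixels"][206:286,120:240,::-1],(400,267)); b=cv2.resize(fs[1]["pixels"][230:390,130:270,::-1],(400,457))
c=np.zeros((460,800,3),np.uint8); c[:267,:400]=a; c[:457,400:]=b; cv2.imwrite("pics/z2.png",c)
E
```

```text
t 3.33 pos [0.5547 0.2947 0.0751] yaw 97.55 tilt 0.3 F [ 0.2 -0.2  0.5] open 0.0852 q [0.49 0.55 0.05 1.08 0.   1.93]
0.0027 -0.0000 0.0011 -0.004 0; 0.0027 -0.0000 0.0011 -0.004 0
```

View pics/z2.png

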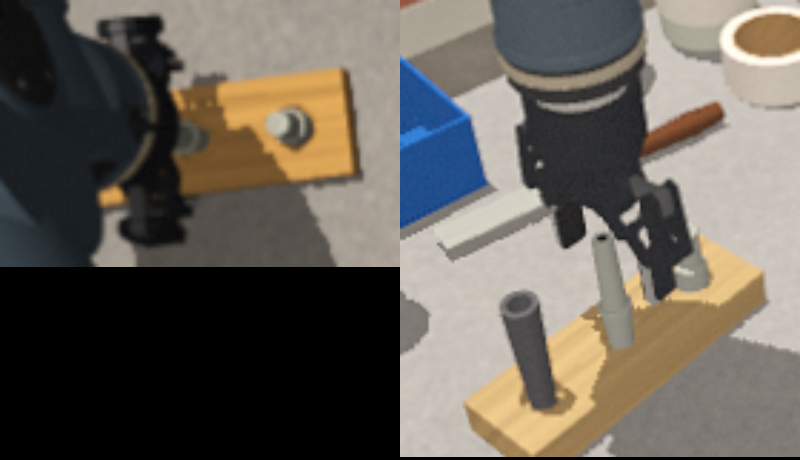

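The side crop shows the arbor at (610,270) between the open fingers at (570,230) and (665,285). The TCP is about 5 mm short in y, so I'll correct that and close.

Request:
{"fn": "servo_tool", "kwargs": {
  "deltas": "0.003 0 0.001 0 0; 0.003 0 0.001 0 0; 0 0 0 0 0"
}}

```text
time: 3.8
position: [0.5555, 0.3022, 0.0761]
ee_rot: [0.659, 0.752, 0.001, -0.002]
contact_force: [-0.5, -0.7, -0.4]
opening: 0.0854
```

```bash
python3 plan.py 0.554 0.300 0.073 98 1 0
```

```text
t 3.8 pos [0.5555 0.3022 0.0761] yaw 97.57 tilt 0.22 F [-0.5 -0.7 -0.4] open 0.0854 q [0.5  0.55 0.06 1.08 0.   1.94]
-0.0020 -0.0018 0.0031 -0.008 0
```

Request:
{"fn": "servo_tool", "kwargs": {
  "deltas": "-0.002 -0.001 0.004 0 0; 0 0 0 0 120; 0 0 0 0 200; 0 0 0 0 255; 0 0 0 0 255; 0 0 0 0 255; 0 0 0 0 255"
}}

```text
time: 4.68
position: [0.5549, 0.3, 0.0721]
ee_rot: [0.659, 0.752, 0.001, -0.001]
contact_force: [-0.3, 0.2, -0.1]
opening: 0.0147
```

```bash
python3 plan.py 0.554 0.300 0.073 98 1 255
python3 - <<'E'
from rig import bot
from h import *
fs=[]
for n in("top","side"):
    f=bot.grab_frame(n); pickle.dump(f,open(f"pics/{n}3.pkl","wb")); fs.append(f)
a=cv2.resize(fs[0]["pixels"][206:286,120:240,::-1],(400,267)); b=cv2.resize(fs[1]["pixels"][230:390,130:270,::-1],(400,457))
c=np.zeros((460,800,3),np.uint8); c[:267,:400]=a; c[:457,400:]=b; cv2.imwrite("pics/z3.png",c)
E
```

```text
t 4.67 pos [0.5549 0.3    0.0721] yaw 97.57 tilt 0.22 F [-0.3  0.2 -0.1] open 0.0147 q [0.49 0.55 0.05 1.07 0.   1.93]
0.0001 -0.0009 -0.0009 -0.008 255
```

View pics/z3.png

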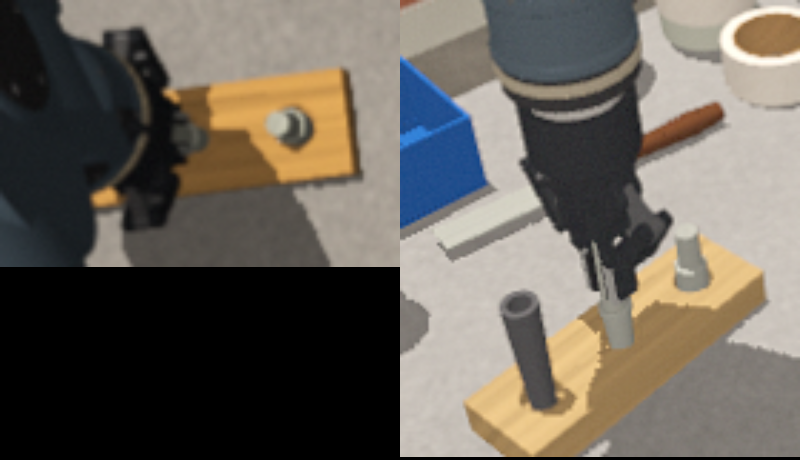

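The crop shows the arbor at (615,290) held between the shut fingers, with the sleeve and stub undisturbed. Now I'll lift it.

Request:
{"fn": "servo_tool", "kwargs": {
  "deltas": "0 0 -0.01 0 255; 0 0 -0.02 0 255; 0 0 -0.03 0 255; 0 0 -0.03 0 255; 0 0 -0.03 0 255; 0 0 -0.02 0 255; 0 0 0 0 255"
}}

```text
time: 5.65
position: [0.5542, 0.2991, 0.2195]
ee_rot: [0.659, 0.752, 0.001, -0.001]
contact_force: [-0.2, -0.5, -2.0]
opening: 0.0151
```

```bash
python3 plan.py 0.58 0.14 0.20 86 5 255
```

```text
t 5.65 pos [0.5542 0.2991 0.2195] yaw 97.57 tilt 0.22 F [-0.2 -0.5 -2. ] open 0.0151 q [0.49 0.49 0.34 1.41 0.   1.93]
-0.0322 0.0009 0.0038 0.040 255; -0.0322 0.0022 0.0038 0.040 255; -0.0321 0.0035 0.0038 0.040 255; -0.0319 0.0048 0.0038 0.040 255; -0.0317 0.0061 0.0038 0.040 255
```

Request:
{"fn": "servo_tool", "kwargs": {
  "deltas": "-0.03 0 0 -0.08 255; -0.04 -0.006 0 -0.08 255; -0.041 -0.009 0 -0.08 255; -0.041 -0.013 0 -0.08 255; -0.04 -0.016 0 -0.08 255; -0.038 -0.018 0 -0.08 255; -0.036 -0.02 0 -0.08 255; 0 0 0 0 255"
}}

```text
time: 6.65
position: [0.5774, 0.01, 0.2108]
ee_rot: [0.416, 0.909, -0.001, -0.005]
contact_force: [-0.0, 0.8, -1.9]
opening: 0.0148
```

```bash
python3 plan.py 0.5395 -0.0265 0.205 135 4 255
```

```text
t 6.65 pos [0.5774 0.01   0.2108] yaw 130.83 tilt 0.53 F [-0.   0.8 -1.9] open 0.0148 q [0.02 0.39 0.15 1.34 0.   0.87]
-0.0007 -0.0131 0.0015 -0.018 255; -0.0005 -0.0131 0.0015 -0.018 255; -0.0002 -0.0131 0.0015 -0.018 255; -0.0000 -0.0131 0.0015 -0.018 255
```

Request:
{"fn": "servo_tool", "kwargs": {
  "deltas": "-0.001 -0.013 0.003 -0.018 255; 0 -0.013 0.003 -0.018 255; 0 -0.013 0.003 -0.018 255; 0 -0.012 0.003 -0.018 255; 0 0 0 0 255; 0 0 0 0 255"
}}

```text
time: 7.4
position: [0.5362, -0.0251, 0.1965]
ee_rot: [0.38, 0.925, -0.001, -0.006]
contact_force: [-0.2, 1.0, -1.5]
opening: 0.0152
```

```bash
python3 plan.py 0.5395 -0.0265 0.185 135 3 255
python3 - <<'E'
from rig import bot
from h import *
fs=[]
for n in("top","side"):
    f=bot.grab_frame(n); pickle.dump(f,open(f"pics/{n}4.pkl","wb")); fs.append(f)
a=cv2.resize(fs[0]["pixels"][204:304,256:376,::-1],(400,333)); b=cv2.resize(fs[1]["pixels"][200:310,275:365,::-1],(400,489),interpolation=cv2.INTER_NEAREST)
c=np.zeros((490,800,3),np.uint8); c[:333,:400]=a; c[:489,400:]=b; cv2.imwrite("pics/z4.png",c)
E
```

```text
t 7.4 pos [ 0.5362 -0.0251  0.1965] yaw 135.3 tilt 0.69 F [-0.2  1.  -1.5] open 0.0152 q [-0.05  0.31  0.    1.28  0.    0.73]
-0.0011 0.0005 0.0038 0.002 255; -0.0011 0.0005 0.0038 0.002 255; -0.0011 0.0005 0.0038 0.002 255
```

View pics/z4.png

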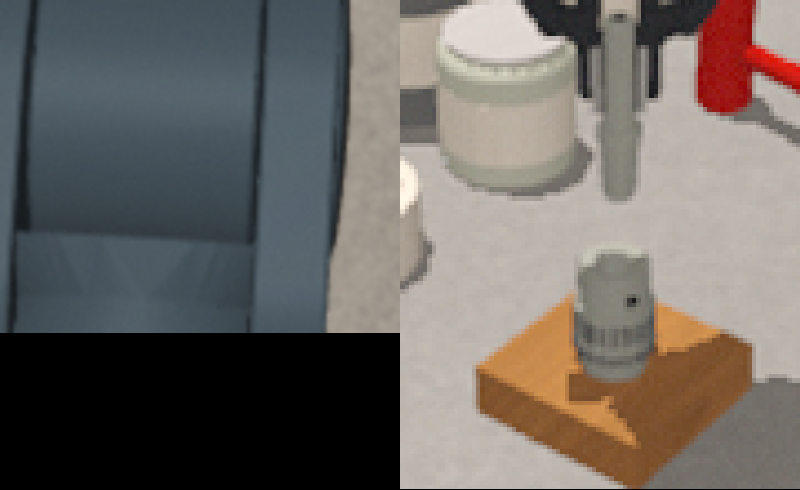

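```bash
cat > chk.py <<'E'
from h import *
from rig import bot
from scipy.spatial.transform import Rotation as R
import sys
# foot & top pixel in side view -> compare to tcp axis
fu,fv,tu,tv=[float(a) for a in sys.argv[1:5]]; f=load(sys.argv[5])
s=bot.read_state(); M=R.from_quat(s["ee_rot"]).as_matrix(); p=s["position"]
foot=p+M[:,2]*(73-19)/1000; top=p-M[:,2]*(31+19)/1000
print("pred px foot/top",proj(f,[foot,top]).round(1).tolist(), "foot",foot.round(4))
for n,uv,P in(("foot",(fu,fv),foot),("top",(tu,tv),top)):
    w=onplane(f,uv,P[2]); print(n,"meas at z",w.round(4),"diff mm",((w-P)*1000).round(1))
E
python3 chk.py 323.4 242.9 324.0 203.5 side4
python3 - <<'E'
from h import *
f=load("side4"); g=f["pixels"].astype(int)
for v in (210,220,225,230,235,238,240,242,243,244,245): print(v,g[v,314:334].mean(1).astype(int))
E
```

```text
pred px foot/top [[323.6, 242.9], [323.6, 203.2]] foot [ 0.5357 -0.025   0.1425]
foot meas at z [ 0.5358 -0.0245  0.1425] diff mm [0.2 0.5 0. ]
top meas at z [ 0.5352 -0.0248  0.2465] diff mm [-1.7  0.4  0. ]
210 [115  30  38  56  86  84  82 109 129 127 129 127 129  94  74 103  84  46
  37 101]
220 [128  79  35  66 119 126 104 114 127 130 130 130 127  97 107 140 107  29
  30 133]
225 [165 180 179 173 165 155 126 116 126 127 132 129 125 126 152 170 173 181
 181 179]
230 [147 172 185 184 167 132 117 125 124 127 128 130 131 125 127 163 181 180
 178 181]
235 [113 108 110 107 154 165 127 117 127 125 131 127 125 118 155 181 178 176
 175 180]
238 [110 109 136 172 184 164 130 119 124 127 131 126 127 125 162 182 182 181
 183 182]
240 [105 134 171 183 182 175 142 118 123 127 130 124 121 121 160 182 182 183
 183 182]
242 [182 183 182 183 181 177 150 114 121 126 128 126 121 139 171 183 182 181
 180 179]
243 [182 181 181 181 181 184 163 124 123 125 127 123 119 153 179 181 180 179
 180 181]
244 [181 180 180 180 181 180 175 156 136 130 132 132 152 176 184 180 179 182
 183 183]
245 [183 182 181 181 183 185 183 180 169 162 165 168 178 185 183 182 182 183
 184 184]
```

Request:
{"fn": "servo_tool", "kwargs": {
  "deltas": "-0.003 0.001 0.012 0 255; 0 0 0.012 0 255; 0 0 0.012 0 255; 0 0 0.002 0 255; 0 0 0 0 255"
}}

```text
time: 8.12
position: [0.5388, -0.026, 0.1546]
ee_rot: [0.38, 0.925, -0.001, -0.007]
contact_force: [-0.0, 0.7, -1.9]
opening: 0.0148
```

```bash
python3 plan.py 0.5395 -0.0263 0.145 135 3 255
```

```text
t 8.12 pos [ 0.5388 -0.026   0.1546] yaw 135.33 tilt 0.78 F [-0.   0.7 -1.9] open 0.0148 q [-0.05  0.33 -0.07  1.18  0.    0.73]
-0.0003 0.0001 0.0032 0.002 255; -0.0003 0.0001 0.0032 0.002 255; -0.0003 0.0001 0.0032 0.002 255
```

Aligned. I'll go in slowly in short calls and watch the force.

Request:
{"fn": "servo_tool", "kwargs": {
  "deltas": "-0.0005 0 0.003 0 255; 0 0 0.003 0 255; 0 0 0.003 0 255; 0 0 0 0 255"
}}

```text
time: 8.62
position: [0.5395, -0.0264, 0.1457]
ee_rot: [0.38, 0.925, -0.001, -0.006]
contact_force: [0.5, 0.7, -0.2]
opening: 0.0154
```

Request:
{"fn": "servo_tool", "kwargs": {
  "deltas": "0 0 0.003 0 255; 0 0 0.003 0 255; 0 0 0.003 0 255; 0 0 0 0 255"
}}

```text
time: 9.12
position: [0.5395, -0.0264, 0.1361]
ee_rot: [0.38, 0.925, -0.001, -0.006]
contact_force: [0.5, 0.1, -1.6]
opening: 0.0148
```

```bash
python3 plan.py 0.5395 -0.0263 0.125 135 3 255;python3 - <<'E'
from rig import bot
from h import *
f=bot.grab_frame("side"); pickle.dump(f,open(f"pics/side5.pkl","wb"))
crop(f,285,205,75,100,6,"z5")
E
```

```text
t 9.12 pos [ 0.5395 -0.0264  0.1361] yaw 135.33 tilt 0.69 F [ 0.5  0.1 -1.6] open 0.0148 q [-0.05  0.34 -0.11  1.14  0.    0.73]
-0.0000 0.0000 0.0037 0.002 255; -0.0000 0.0000 0.0037 0.002 255; -0.0000 0.0000 0.0037 0.002 255
```

View pics/z5.png

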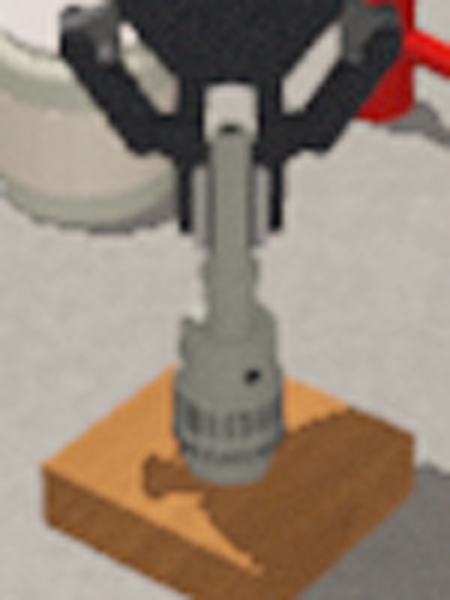

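The arbor (230,300 in the crop) has entered the chuck mouth centrally, with no contact force yet. I'll continue in steps of 1 to 2 mm.

Request:
{"fn": "servo_tool", "kwargs": {
  "deltas": "0 0 0.003 0 255; 0 0 0.003 0 255; 0 0 0.002 0 255; 0 0 0 0 255"
}}

```text
time: 9.68
position: [0.5398, -0.0265, 0.1279]
ee_rot: [0.38, 0.925, -0.001, -0.006]
contact_force: [1.2, -0.1, -2.2]
opening: 0.0148
```

Request:
{"fn": "servo_tool", "kwargs": {
  "deltas": "0 0 0.0015 0 255; 0 0 0 0 255"
}}

```text
time: 9.93
position: [0.5398, -0.0265, 0.1264]
ee_rot: [0.38, 0.925, -0.001, -0.005]
contact_force: [1.4, -0.1, -2.0]
opening: 0.0152
```

Request:
{"fn": "servo_tool", "kwargs": {
  "deltas": "0 0 0.0015 0 255; 0 0 0 0 255"
}}

```text
time: 10.18
position: [0.5399, -0.0265, 0.1249]
ee_rot: [0.38, 0.925, -0.001, -0.005]
contact_force: [1.5, -0.6, -2.2]
opening: 0.0148
```

Request:
{"fn": "servo_tool", "kwargs": {
  "deltas": "0 0 0.0015 0 255; 0 0 0 0 255"
}}

```text
time: 10.42
position: [0.5399, -0.0265, 0.1233]
ee_rot: [0.38, 0.925, -0.001, -0.005]
contact_force: [0.7, -0.7, -2.4]
opening: 0.015
```

Request:
{"fn": "servo_tool", "kwargs": {
  "deltas": "0 0 0.001 0 255; 0 0 0 0 255"
}}

```text
time: 10.68
position: [0.54, -0.0265, 0.1223]
ee_rot: [0.38, 0.925, -0.001, -0.005]
contact_force: [1.7, -0.8, -2.6]
opening: 0.015
```

Request:
{"fn": "servo_tool", "kwargs": {
  "deltas": "0 0 0.001 0 255; 0 0 0 0 255"
}}

```text
time: 10.92
position: [0.54, -0.0265, 0.1213]
ee_rot: [0.38, 0.925, -0.001, -0.005]
contact_force: [1.1, -0.1, -2.3]
opening: 0.0152
```

Request:
{"fn": "servo_tool", "kwargs": {
  "deltas": "0 0 0.001 0 255; 0 0 0 0 255"
}}

```text
time: 11.18
position: [0.5401, -0.0265, 0.1204]
ee_rot: [0.38, 0.925, -0.001, -0.005]
contact_force: [1.1, -1.3, -1.0]
opening: 0.0146
```

Request:
{"fn": "servo_tool", "kwargs": {
  "deltas": "0 0 0.0006 0 255; 0 0 0 0 255"
}}

```text
time: 11.42
position: [0.5402, -0.0266, 0.1201]
ee_rot: [0.38, 0.925, -0.001, -0.005]
contact_force: [-0.2, -1.2, -0.8]
opening: 0.0152
```

Request:
{"fn": "servo_tool", "kwargs": {
  "deltas": "0 0 0.0006 0 255; 0 0 0 0 255"
}}

```text
time: 11.68
position: [0.5402, -0.0266, 0.1198]
ee_rot: [0.38, 0.925, -0.001, -0.005]
contact_force: [-0.2, -0.7, 1.2]
opening: 0.0151
```

Request:
{"fn": "servo_tool", "kwargs": {
  "deltas": "0 0 0.001 0 255; 0 0 0 0 255"
}}

```text
time: 11.92
position: [0.5403, -0.0266, 0.119]
ee_rot: [0.38, 0.925, -0.001, -0.004]
contact_force: [-0.1, -0.9, 0.9]
opening: 0.0153
```

Request:
{"fn": "servo_tool", "kwargs": {
  "deltas": "0 0 0.0015 0 255; 0 0 0 0 255"
}}

```text
time: 12.18
position: [0.5403, -0.0266, 0.1177]
ee_rot: [0.38, 0.925, -0.001, -0.004]
contact_force: [0.3, -0.9, 1.0]
opening: 0.015
```

```bash
python3 - <<'E'
from rig import bot
from h import *
f=bot.grab_frame("side"); pickle.dump(f,open(f"pics/side6.pkl","wb"))
crop(f,285,205,75,100,6,"z6")
s=bot.read_state();print(s["position"],s["contact_force"],s["torque"])
E
python3 chk.py 323 240 324 220 side6
```

```text
[ 0.54025511 -0.02661116  0.11765768] [-1.50581629  0.47555498  1.90338352] [-0.04091897  0.04332787 -0.00067274]
pred px foot/top [[322.6, 269.0], [322.6, 232.6]] foot [ 0.5398 -0.0265  0.0637]
foot meas at z [ 0.629  -0.1184  0.0637] diff mm [ 89.2 -91.9   0. ]
top meas at z [ 0.5779 -0.0691  0.1677] diff mm [ 37.2 -42.4   0. ]
```

View pics/z6.png

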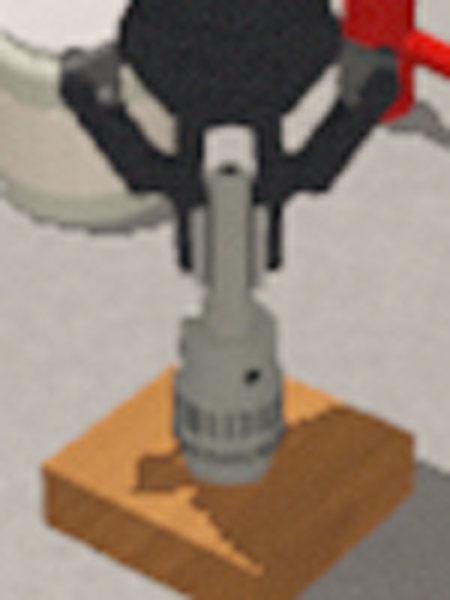

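Run:
```python
from h import *
def hole(f,u,v):
    g=f["pixels"].astype(float).mean(2)[v-4:v+5,u-4:u+5]; return g.astype(int)
f4,f5,f6=load("side4"),load("side5"),load("side6")
P4=np.array([ 0.5362,-0.0251,0.1965]);P5=np.array([.5395,-.0264,.1361]);P6=np.array([.54026,-.0266,.11766])
for f,P in((f4,P4),(f5,P5),(f6,P6)):
    q=proj(f,[P+[0,0,.05]])[0]; u,v=q.round().astype(int)
    print(q.round(2)); 
    g=f["pixels"].astype(float).mean(2)[v-6:v+8,u-4:u+5]; print(u,v,"rows from",v-6);print(g.astype(int))
```

```text
[323.76 203.28]
324 203 rows from 197
[[ 90 111 109 106 103 103 111 104  64]
 [103 127 130 136 138 144 151 142  94]
 [132 162 163 168 171 173 175 163 114]
 [143 177 175 175 174 171 171 162 113]
 [143 175 175 174 173 174 171 158 110]
 [142 168 158 153 147 151 162 158 111]
 [139 152 119  80  63  97 138 145 113]
 [130 129 110  93  88 107 123 124 100]
 [126 127 126 130 130 129 126 102  65]
 [104 119 127 132 132 130 128  99  38]
 [ 78 114 126 130 130 130 127  99  38]
 [ 90 120 124 128 127 130 128  99  44]
 [ 84 115 127 130 129 129 128  94  38]
 [ 82 109 129 127 129 127 129  94  74]]
[322.95 225.97]
323 226 rows from 220
[[111 166 185 189 187 186 182 163 110]
 [126 177 186 184 184 185 184 173 123]
 [120 173 184 183 182 183 184 175 120]
 [138 180 183 185 182 182 185 173 124]
 [150 190 183 172 177 177 185 176 125]
 [150 186 161 137 131 143 164 176 143]
 [145 167 120  66  49  82 125 156 134]
 [126 147 114 100 101 110 118 129 102]
 [ 92 124 127 131 129 134 129 115  81]
 [ 52 101 126 130 130 133 129 100  42]
 [ 55 102 128 128 130 131 130  99  44]
 [ 54 104 128 129 130 131 129  98  40]
 [ 77 101 128 131 133 130 129  99  66]
 [103 101 127 129 133 132 129  98  97]]
[322.74 232.66]
323 233 rows from 227
[[130 174 182 187 187 188 181 149  82]
 [151 191 185 182 181 181 185 162  95]
 [149 188 184 182 181 181 185 163  96]
 [149 185 185 184 186 185 185 165  93]
 [154 189 181 170 168 173 184 172 112]
 [154 179 149 114 102 131 166 171 130]
 [133 143 103  68  47  92 131 148 113]
 [112 128 121 116 112 119 123 115  83]
 [ 96 122 128 135 134 133 129  99  53]
 [ 75 115 127 129 131 130 129  94  33]
 [ 65 107 129 129 130 133 128  97  34]
 [ 55 106 129 131 133 131 128  95  30]
 [ 74 103 129 130 133 133 127  96  77]
 [ 94 104 129 130 130 130 130  97 109]]
```

Request:
{"fn": "servo_tool", "kwargs": {
  "deltas": "0 0 -0.001 0 255"
}}

```text
time: 12.35
position: [0.5401, -0.0266, 0.1184]
ee_rot: [0.38, 0.925, -0.001, -0.005]
contact_force: [1.2, 0.3, -2.1]
opening: 0.0149
```

Request:
{"fn": "servo_tool", "kwargs": {
  "deltas": "0 0 -0.001 0 255"
}}

```text
time: 12.48
position: [0.5401, -0.0266, 0.1192]
ee_rot: [0.38, 0.925, -0.001, -0.005]
contact_force: [1.5, 0.2, -3.2]
opening: 0.0151
```

The arbor lifted free carrying only its own weight, so it wasn't wedged. I'll raise it a little and set it again by feel, reading the force while it moves.

Request:
{"fn": "servo_tool", "kwargs": {
  "deltas": "0 0 -0.001 0 255; 0 0 -0.001 0 255; 0 0 -0.001 0 255; 0 0 0 0 255"
}}

```text
time: 12.98
position: [0.54, -0.0265, 0.1223]
ee_rot: [0.38, 0.925, -0.001, -0.005]
contact_force: [0.2, 0.7, -0.8]
opening: 0.015
```

Request:
{"fn": "servo_tool", "kwargs": {
  "deltas": "0 0 0.0007 0 255"
}}

```text
time: 13.1
position: [0.5401, -0.0265, 0.1216]
ee_rot: [0.38, 0.925, -0.001, -0.005]
contact_force: [1.1, 0.1, -1.4]
opening: 0.0153
```

Request:
{"fn": "servo_tool", "kwargs": {
  "deltas": "0 0 0.0007 0 255"
}}

```text
time: 13.22
position: [0.5401, -0.0265, 0.1209]
ee_rot: [0.38, 0.925, -0.001, -0.005]
contact_force: [0.2, -0.4, -1.8]
opening: 0.0148
```

Request:
{"fn": "servo_tool", "kwargs": {
  "deltas": "0 0 0.0007 0 255"
}}

```text
time: 13.35
position: [0.5401, -0.0265, 0.1202]
ee_rot: [0.38, 0.925, -0.001, -0.005]
contact_force: [1.9, -0.6, -2.0]
opening: 0.0149
```

Request:
{"fn": "servo_tool", "kwargs": {
  "deltas": "0 0 0.0007 0 255"
}}

```text
time: 13.48
position: [0.5401, -0.0265, 0.1194]
ee_rot: [0.38, 0.925, -0.001, -0.005]
contact_force: [-0.1, -0.5, -0.8]
opening: 0.0151
```

Request:
{"fn": "servo_tool", "kwargs": {
  "deltas": "0 0 0.0007 0 255"
}}

```text
time: 13.6
position: [0.5401, -0.0265, 0.1187]
ee_rot: [0.38, 0.925, -0.001, -0.005]
contact_force: [1.2, -0.8, -0.4]
opening: 0.0151
```

Request:
{"fn": "servo_tool", "kwargs": {
  "deltas": "0 0 0.0007 0 255"
}}

```text
time: 13.72
position: [0.5401, -0.0266, 0.1179]
ee_rot: [0.38, 0.925, -0.001, -0.005]
contact_force: [0.9, -0.6, -0.9]
opening: 0.015
```

Request:
{"fn": "servo_tool", "kwargs": {
  "deltas": "0 0 0.0007 0 255"
}}

```text
time: 13.85
position: [0.5403, -0.0266, 0.1175]
ee_rot: [0.38, 0.925, -0.001, -0.004]
contact_force: [-0.0, -1.9, 6.1]
opening: 0.0151
```

Request:
{"fn": "servo_tool", "kwargs": {
  "deltas": "0 0 0.0007 0 255"
}}

```text
time: 13.98
position: [0.5405, -0.0266, 0.1172]
ee_rot: [0.38, 0.925, -0.001, -0.004]
contact_force: [-3.1, -1.1, 11.3]
opening: 0.0148
```

Firm contact now, at 11 N with hardly any more movement. The arbor is set, so I'll relax and let go.

Request:
{"fn": "servo_tool", "kwargs": {
  "deltas": "0 0 0 0 255; 0 0 0 0 200; 0 0 0 0 120; 0 0 0 0 60; 0 0 0 0 0; 0 0 0 0 0"
}}

```text
time: 14.72
position: [0.5402, -0.0265, 0.1171]
ee_rot: [0.38, 0.925, -0.001, -0.004]
contact_force: [-1.0, 1.0, 0.1]
opening: 0.0852
```

Run:
```python
from rig import bot
from h import *
f=bot.grab_frame("side"); pickle.dump(f,open(f"pics/side7.pkl","wb"))
crop(f,285,205,75,100,6,"z7")
s=bot.read_state();print(s["position"],s["contact_force"],s["opening"])
g=f["pixels"].astype(float).mean(2)[226:242,318:328]; print(g.astype(int))
```

```text
[ 0.54022896 -0.02649732  0.1171495 ] [-0.4945823  -0.64397721 -0.4070918 ] 0.085049862991157
[[ 60  78  90 128 152 149 140 108  86  92]
 [155 158 160 176 188 187 180 167 159 163]
 [187 186 186 185 182 182 182 182 183 183]
 [185 182 183 183 183 182 182 179 181 184]
 [183 180 181 183 183 184 184 183 184 183]
 [182 181 184 180 176 175 175 181 185 184]
 [189 187 179 154 129 123 136 163 181 184]
 [174 184 158 113  71  45  92 128 159 180]
 [154 172 142 118 110 105 115 123 144 175]
 [156 171 135 125 132 131 130 122 148 175]
 [175 172 133 125 127 132 131 124 145 178]
 [189 170 136 124 129 133 132 122 146 179]
 [186 171 136 122 131 130 131 125 148 179]
 [187 171 137 124 130 130 131 123 149 177]
 [186 168 128 125 130 131 131 125 146 178]
 [184 162 125 128 130 133 131 125 145 178]]
```

View pics/z7.png

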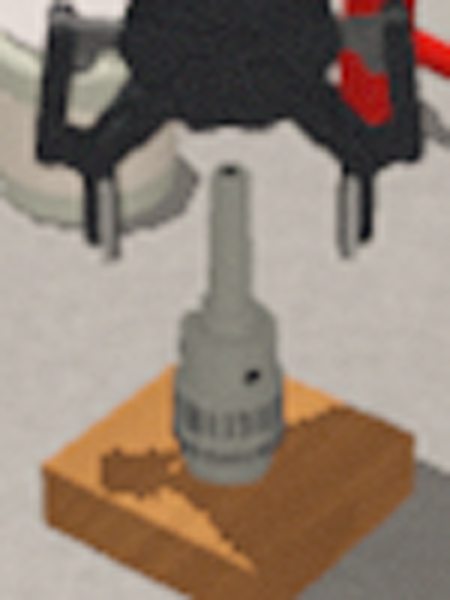

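The arbor stands upright in the chuck with its end at (230,170), and the fingers are clear. I'll rise and go to the mallet.

Request:
{"fn": "servo_tool", "kwargs": {
  "deltas": "0 0 -0.02 0 0; 0 0 -0.03 0 0; 0 0 -0.04 0 0; 0 0 -0.04 0 0; 0 0 -0.02 0 0; 0 0 0 0 0"
}}

```text
time: 15.52
position: [0.5409, -0.0268, 0.2712]
ee_rot: [0.38, 0.925, -0.001, -0.005]
contact_force: [-1.0, -0.2, -0.3]
opening: 0.0856
```

```bash
python3 plan.py 0.5085 -0.2885 0.20 158 6 0
python3 - <<'E'
from rig import bot
from h import *
f=bot.grab_frame("side"); pickle.dump(f,open(f"pics/side8.pkl","wb"))
crop(f,285,205,75,100,6,"z8")
E
```

```text
t 15.53 pos [ 0.5409 -0.0268  0.2712] yaw 135.32 tilt 0.58 F [-1.  -0.2 -0.3] open 0.0856 q [-0.05  0.31  0.19  1.46  0.    0.73]
-0.0269 -0.0348 0.0118 -0.066 0; -0.0246 -0.0365 0.0118 -0.066 0; -0.0221 -0.0380 0.0118 -0.066 0; -0.0196 -0.0394 0.0118 -0.066 0; -0.0169 -0.0406 0.0118 -0.066 0; -0.0142 -0.0416 0.0118 -0.066 0
```

View pics/z8.png

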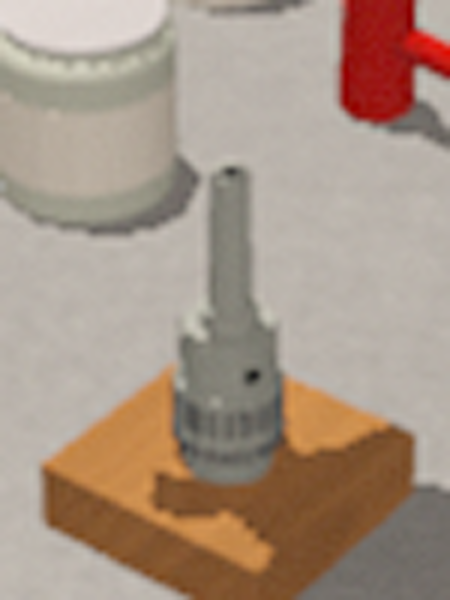

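The arbor still stands, with its end at (231,170) in the crop. Moving over the black mallet.

Request:
{"fn": "servo_tool", "kwargs": {
  "deltas": "-0.027 -0.035 0.008 -0.066 0; -0.025 -0.036 0.008 -0.066 0; -0.022 -0.038 0.008 -0.066 0; -0.02 -0.039 0.008 -0.066 0; -0.017 -0.041 0.01 -0.066 0; -0.014 -0.042 0.01 -0.066 0; 0 0 0 0 0"
}}

```text
time: 16.45
position: [0.5057, -0.2955, 0.206]
ee_rot: [0.183, 0.983, 0.002, -0.011]
contact_force: [-0.1, 0.5, -0.3]
opening: 0.0852
```

```bash
python3 plan.py 0.5085 -0.2885 0.15 158 3 0
```

```text
t 16.45 pos [ 0.5057 -0.2955  0.206 ] yaw 158.9 tilt 1.31 F [-0.1  0.5 -0.3] open 0.0852 q [-0.53  0.42  0.19  1.36 -0.   -0.16]
-0.0005 0.0025 0.0187 0.005 0; -0.0004 0.0025 0.0187 0.005 0; -0.0004 0.0025 0.0187 0.005 0
```

Request:
{"fn": "servo_tool", "kwargs": {
  "deltas": "-0.001 0.0025 0.018 0.005 0; 0 0.0025 0.018 0.005 0; 0 0.0025 0.018 0.005 0; 0 0 0.015 0 0; 0 0 0 0 0"
}}

```text
time: 17.08
position: [0.506, -0.2843, 0.1305]
ee_rot: [0.191, 0.981, 0.003, -0.014]
contact_force: [0.6, -0.0, 1.1]
opening: 0.0856
```

```bash
python3 plan.py 0.5085 -0.2885 0.029 158 5 0
python3 - <<'E'
from rig import bot
from h import *
fs=[]
for n in("top","side"):
    f=bot.grab_frame(n); pickle.dump(f,open(f"pics/{n}9.pkl","wb")); fs.append(f)
a=cv2.resize(fs[0]["pixels"][220:340,370:490,::-1],(400,400)); b=cv2.resize(fs[1]["pixels"][170:290,340:460,::-1],(400,400))
cv2.imwrite("pics/z9.png",np.hstack([a,b]))
E
```

```text
t 17.07 pos [ 0.506  -0.2843  0.1305] yaw 157.94 tilt 1.66 F [ 0.6 -0.   1.1] open 0.0856 q [-0.51  0.44  0.03  1.19 -0.   -0.12]
-0.0014 -0.0006 0.0203 -0.000 0; -0.0014 -0.0006 0.0203 -0.000 0; -0.0014 -0.0006 0.0203 -0.000 0; -0.0014 -0.0006 0.0203 -0.000 0; -0.0014 -0.0006 0.0203 -0.000 0
```

View pics/z9.png

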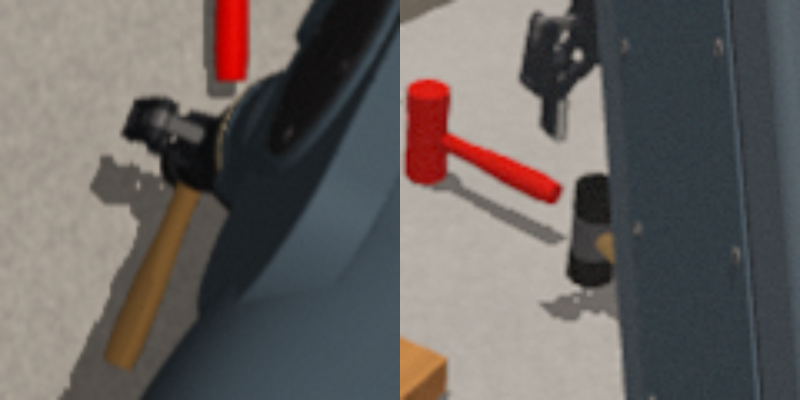

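The top view shows the handle running from the gripper at (200,180) to (120,360). The side view shows the head at (590,230) below the raised gripper. Descending with a small xy correction.

Request:
{"fn": "servo_tool", "kwargs": {
  "deltas": "-0.001 -0.001 0.02 0 0; -0.001 -0.001 0.02 0 0; -0.001 -0.001 0.02 0 0; -0.001 0 0.018 0 0; -0.001 0 0.012 0 0; 0 0 0 0 0"
}}

```text
time: 17.92
position: [0.5112, -0.2895, 0.044]
ee_rot: [0.191, 0.981, 0.001, -0.01]
contact_force: [-0.8, -0.0, 0.4]
opening: 0.0857
```

```bash
python3 plan.py 0.5085 -0.2885 0.029 158 1 0
```

```text
t 17.93 pos [ 0.5112 -0.2895  0.044 ] yaw 157.94 tilt 1.12 F [-0.8 -0.   0.4] open 0.0857 q [-0.51  0.51 -0.1   0.98 -0.   -0.13]
0.0026 -0.0001 0.0150 -0.001 0
```

Request:
{"fn": "servo_tool", "kwargs": {
  "deltas": "0.002 0 0.008 0 0; 0 0 0.006 0 0; 0 0 0 0 0; 0 0 0 0 60; 0 0 0 0 100"
}}

```text
time: 18.55
position: [0.51, -0.2891, 0.031]
ee_rot: [0.191, 0.981, 0.001, -0.008]
contact_force: [-0.3, -0.4, -0.3]
opening: 0.0528
```

```bash
python3 plan.py 0.5085 -0.2885 0.029 158 1 0
```

```text
t 18.55 pos [ 0.51   -0.2891  0.031 ] yaw 157.93 tilt 0.97 F [-0.3 -0.4 -0.3] open 0.0528 q [-0.51  0.51 -0.12  0.95 -0.   -0.13]
0.0016 0.0000 0.0021 -0.001 0
```

Request:
{"fn": "servo_tool", "kwargs": {
  "deltas": "0.001 0 0.001 0 100; 0 0 0 0 140; 0 0 0 0 200; 0 0 0 0 255; 0 0 0 0 255; 0 0 0 0 255"
}}

```text
time: 19.3
position: [0.5093, -0.2887, 0.0304]
ee_rot: [0.191, 0.981, 0.001, -0.008]
contact_force: [0.3, 0.8, 1.8]
opening: 0.0388
```

```bash
python3 plan.py 0.5085 -0.2885 0.029 158 1 255
```

```text
t 19.3 pos [ 0.5093 -0.2887  0.0304] yaw 157.94 tilt 0.93 F [0.3 0.8 1.8] open 0.0388 q [-0.51  0.51 -0.13  0.95 -0.   -0.13]
0.0008 -0.0001 0.0014 -0.001 255
```

Gripped, with the opening at 38.8 mm. The mallet stands with the TCP at z 0.0304. Lifting.

Request:
{"fn": "servo_tool", "kwargs": {
  "deltas": "0 0 -0.015 0 255; 0 0 -0.03 0 255; 0 0 -0.04 0 255; 0 0 -0.045 0 255; 0 0 -0.045 0 255; 0 0 -0.03 0 255; 0 0 0 0 255"
}}

```text
time: 20.18
position: [0.511, -0.2892, 0.2461]
ee_rot: [0.191, 0.981, 0.001, -0.008]
contact_force: [0.4, -0.5, -4.8]
opening: 0.0387
```

```bash
python3 plan.py 0.541 -0.0268 0.235 158 8 255
```

```text
t 20.18 pos [ 0.511  -0.2892  0.2461] yaw 157.93 tilt 0.96 F [ 0.4 -0.5 -4.8] open 0.0387 q [-0.51  0.42  0.28  1.45 -0.   -0.13]
0.0088 0.0318 0.0015 -0.000 255; 0.0088 0.0318 0.0015 -0.000 255; 0.0088 0.0318 0.0015 -0.000 255; 0.0088 0.0318 0.0015 -0.000 255; 0.0088 0.0318 0.0015 -0.000 255; 0.0088 0.0318 0.0015 -0.000 255; 0.0088 0.0318 0.0015 -0.000 255; 0.0088 0.0318 0.0015 -0.000 255
```

Request:
{"fn": "servo_tool", "kwargs": {
  "deltas": "0.006 0.023 0.001 0 255; 0.009 0.034 0.001 0 255; 0.01 0.038 0.001 0 255; 0.01 0.038 0.001 0 255; 0.01 0.038 0.001 0 255; 0.01 0.036 0.001 0 255; 0.009 0.032 0 0 255; 0 0 0 0 255"
}}

```text
time: 21.18
position: [0.5376, -0.0356, 0.2324]
ee_rot: [0.192, 0.981, 0.001, -0.014]
contact_force: [-0.1, -0.5, -2.8]
opening: 0.0391
```

```bash
python3 plan.py 0.541 -0.0268 0.225 158 2 255
python3 - <<'E'
from rig import bot
from h import *
f=bot.grab_frame("side"); pickle.dump(f,open(f"pics/side10.pkl","wb"))
crop(f,265,165,120,120,5,"z10")
E
```

```text
t 21.18 pos [ 0.5376 -0.0356  0.2324] yaw 157.83 tilt 1.64 F [-0.1 -0.5 -2.8] open 0.0391 q [-0.07  0.32  0.11  1.39  0.01  0.32]
-0.0000 0.0047 0.0037 -0.001 255; -0.0000 0.0047 0.0037 -0.001 255
```

View pics/z10.png

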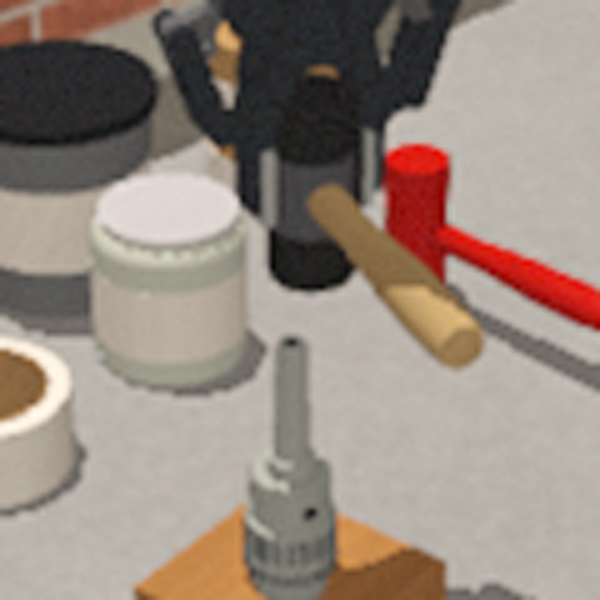

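The side crop shows the mallet head (315,250) held above and slightly right of the arbor end (292,343), with the handle clear. Centring, then lowering to about 8 mm above it.

Request:
{"fn": "servo_tool", "kwargs": {
  "deltas": "0 0.005 0.005 0 255; 0 0.004 0.008 0 255; 0 0 0.008 0 255; 0 0 0 0 255"
}}

```text
time: 21.72
position: [0.5396, -0.0297, 0.2083]
ee_rot: [0.194, 0.981, 0.0, -0.015]
contact_force: [-0.3, -0.1, -3.3]
opening: 0.0386
```

```bash
python3 plan.py 0.5405 -0.0268 0.2 158 2 255
```

```text
t 21.73 pos [ 0.5396 -0.0297  0.2083] yaw 157.63 tilt 1.76 F [-0.3 -0.1 -3.3] open 0.0386 q [-0.06  0.33  0.06  1.33  0.01  0.33]
-0.0000 0.0015 0.0041 -0.003 255; -0.0000 0.0015 0.0041 -0.003 255
```

Request:
{"fn": "servo_tool", "kwargs": {
  "deltas": "0 0.0015 0.003 0 255; 0 0.001 0.003 0 255; 0 0 0 0 255"
}}

```text
time: 22.1
position: [0.5405, -0.0275, 0.2021]
ee_rot: [0.194, 0.981, 0.0, -0.015]
contact_force: [-0.5, 0.9, -2.9]
opening: 0.0389
```

Request:
{"fn": "servo_tool", "kwargs": {
  "deltas": "0 0 0.0012 0 255"
}}

```text
time: 22.22
position: [0.5406, -0.0275, 0.2011]
ee_rot: [0.194, 0.981, 0.0, -0.015]
contact_force: [0.3, 0.3, -3.7]
opening: 0.039
```

Request:
{"fn": "servo_tool", "kwargs": {
  "deltas": "0 0 0.0012 0 255"
}}

```text
time: 22.35
position: [0.5406, -0.0275, 0.1999]
ee_rot: [0.194, 0.981, 0.001, -0.015]
contact_force: [0.1, 0.1, -2.9]
opening: 0.0388
```

Request:
{"fn": "servo_tool", "kwargs": {
  "deltas": "0 0 0.0012 0 255"
}}

```text
time: 22.48
position: [0.5406, -0.0275, 0.1986]
ee_rot: [0.194, 0.981, 0.0, -0.015]
contact_force: [-0.2, -0.4, -2.8]
opening: 0.039
```

Request:
{"fn": "servo_tool", "kwargs": {
  "deltas": "0 0 0.0012 0 255"
}}

```text
time: 22.6
position: [0.5406, -0.0275, 0.1975]
ee_rot: [0.194, 0.981, 0.0, -0.015]
contact_force: [0.4, -0.7, 8.2]
opening: 0.0391
```

Request:
{"fn": "servo_tool", "kwargs": {
  "deltas": "0 0 0.0012 0 255"
}}

```text
time: 22.72
position: [0.5414, -0.0276, 0.1973]
ee_rot: [0.194, 0.981, 0.001, -0.014]
contact_force: [-0.1, 0.3, 16.1]
opening: 0.0388
```

Request:
{"fn": "servo_tool", "kwargs": {
  "deltas": "0 0 -0.004 0 255; 0 0 -0.004 0 255; 0 0 0 0 255"
}}

```text
time: 23.1
position: [0.5416, -0.0277, 0.2058]
ee_rot: [0.194, 0.981, 0.001, -0.013]
contact_force: [-0.2, 0.6, -3.3]
opening: 0.0387
```

```bash
python3 plan.py 0.5405 -0.0268 0.2 158 2 255
python3 - <<'E'
from rig import bot
from h import *
f=bot.grab_frame("side"); pickle.dump(f,open(f"pics/side11.pkl","wb"))
crop(f,265,165,120,120,5,"z11")
def cen(f):
    g=f["pixels"].astype(float).mean(2)[228:242,318:328]; w=np.clip(115-g,0,None)*(g<115); 
    v,u=np.mgrid[228:242,318:328]; return (w*u).sum()/w.sum(),(w*v).sum()/w.sum()
for n in("side7","side8","side10","side11"):
    try: print(n,cen(load(n)))
    except Exception as e: print(e)
    print(load(n)["pixels"].astype(int).mean(2)[228:240,320:326].astype(int).tolist())
E
```

```text
t 23.1 pos [ 0.5416 -0.0277  0.2058] yaw 157.6 tilt 1.55 F [-0.2  0.6 -3.3] open 0.0387 q [-0.05  0.33  0.06  1.32  0.01  0.34]
0.0006 0.0002 0.0029 -0.003 255; 0.0006 0.0002 0.0029 -0.003 255
side7 (np.float64(322.80087527352293), np.float64(233.0962800875273))
[[186, 185, 182, 182, 182, 182], [183, 183, 183, 182, 182, 179], [181, 183, 183, 184, 184, 183], [184, 180, 176, 175, 175, 181], [179, 154, 129, 123, 136, 163], [158, 113, 71, 45, 92, 128], [142, 118, 110, 105, 115, 123], [135, 125, 132, 131, 130, 122], [133, 125, 127, 132, 131, 124], [136, 124, 129, 133, 132, 122], [136, 122, 131, 130, 131, 125], [137, 124, 130, 130, 131, 123]]
side8 (np.float64(323.1078431372549), np.float64(233.14705882352942))
[[179, 178, 179, 177, 177, 177], [179, 178, 177, 178, 176, 176], [178, 178, 180, 179, 178, 179], [178, 182, 186, 188, 184, 181], [183, 182, 166, 157, 157, 164], [170, 152, 103, 60, 94, 125], [137, 130, 125, 102, 112, 115], [128, 139, 144, 130, 125, 118], [130, 118, 128, 128, 128, 121], [132, 119, 127, 131, 127, 123], [131, 120, 126, 129, 125, 122], [129, 122, 124, 127, 128, 123]]
si
[... 169 characters left out ...]
0, 176, 170, 172, 173, 181], [177, 150, 125, 119, 134, 159], [157, 113, 67, 42, 89, 126], [143, 115, 105, 103, 113, 120], [133, 123, 129, 131, 128, 122], [135, 122, 125, 127, 130, 121], [133, 120, 125, 129, 129, 122], [138, 120, 131, 128, 129, 122], [133, 125, 127, 128, 127, 123]]
side11 (np.float64(322.5358670499964), np.float64(230.4242339246897))
[[32, 32, 35, 38, 32, 32], [32, 35, 31, 37, 36, 31], [33, 29, 33, 35, 34, 31], [36, 31, 31, 33, 32, 34], [28, 25, 28, 32, 31, 26], [48, 41, 30, 21, 33, 37], [108, 102, 107, 101, 102, 101], [136, 128, 131, 132, 133, 124], [133, 123, 127, 131, 129, 120], [132, 122, 127, 129, 129, 122], [131, 121, 130, 130, 130, 121], [136, 122, 127, 128, 127, 122]]
```

View pics/z11.png

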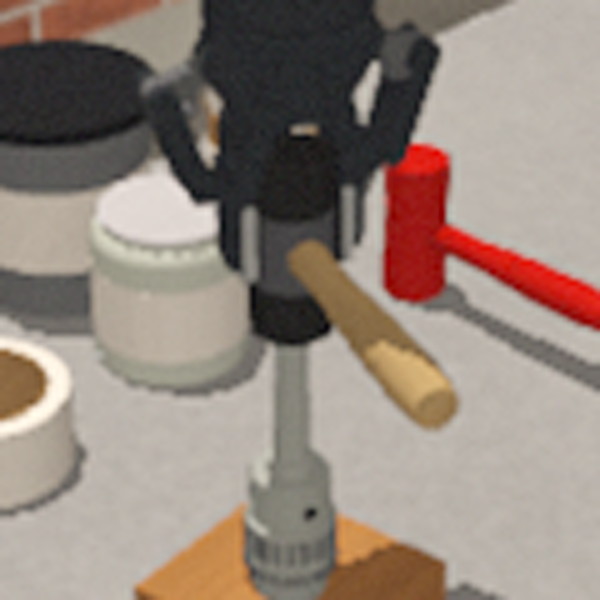

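The mallet face (290,335) is just above the arbor end, and the arbor appears not to have moved. Second tap, a little quicker.

Request:
{"fn": "servo_tool", "kwargs": {
  "deltas": "0.0006 0 0.0025 0 255; 0 0 0.0025 0 255; 0 0 0.002 0 255; 0 0 0.002 0 255"
}}

```text
time: 23.65
position: [0.5415, -0.0274, 0.1971]
ee_rot: [0.194, 0.981, 0.001, -0.012]
contact_force: [-0.6, -0.8, 29.5]
opening: 0.039
```

Request:
{"fn": "servo_tool", "kwargs": {
  "deltas": "0 0 0.001 0 255"
}}

```text
time: 23.78
position: [0.5424, -0.0274, 0.1973]
ee_rot: [0.194, 0.981, 0.001, -0.011]
contact_force: [-1.1, -0.3, 9.2]
opening: 0.0387
```

Both taps met a dead stop: 19 N then 33 N on the arbor, at the same height within 0.4 mm. It is home. I'll lift off, re-centre, and give one more slow tap and then the firm leaning one.

Request:
{"fn": "servo_tool", "kwargs": {
  "deltas": "0 0 -0.004 0 255; 0.001 0 -0.003 0 255; 0 0 0 0 255; 0.001 0 0.0025 0 255; 0 0 0.0025 0 255; 0 0 0.0025 0 255"
}}

```text
time: 24.52
position: [0.5408, -0.0266, 0.1971]
ee_rot: [0.194, 0.981, 0.001, -0.01]
contact_force: [0.3, -0.3, 28.9]
opening: 0.0391
```

Request:
{"fn": "servo_tool", "kwargs": {
  "deltas": "0 0 0.0012 0 255"
}}

```text
time: 24.65
position: [0.5417, -0.0267, 0.1972]
ee_rot: [0.194, 0.981, 0.001, -0.009]
contact_force: [-0.3, 0.0, 18.3]
opening: 0.0388
```

Request:
{"fn": "servo_tool", "kwargs": {
  "deltas": "0 0 0.0012 0 255"
}}

```text
time: 24.78
position: [0.5426, -0.0267, 0.1973]
ee_rot: [0.194, 0.981, 0.002, -0.007]
contact_force: [-0.4, -0.5, 12.9]
opening: 0.039
```

Request:
{"fn": "servo_tool", "kwargs": {
  "deltas": "0 0 -0.004 0 255; 0.001 0 -0.003 0 255; 0 0 0 0 255; 0.001 0 0.0025 0 255; 0 0 0.0025 0 255; 0 0 0.0015 0 255"
}}

```text
time: 25.52
position: [0.5405, -0.0259, 0.1973]
ee_rot: [0.194, 0.981, 0.002, -0.008]
contact_force: [0.8, -1.4, 15.7]
opening: 0.0388
```

Request:
{"fn": "servo_tool", "kwargs": {
  "deltas": "0 0 0.0013 0 255; 0.0003 0 0.0013 0 255"
}}

```text
time: 25.78
position: [0.5421, -0.0259, 0.1973]
ee_rot: [0.194, 0.981, 0.002, -0.005]
contact_force: [-1.2, -0.7, 13.9]
opening: 0.0386
```

Request:
{"fn": "servo_tool", "kwargs": {
  "deltas": "0.0003 0 0.0013 0 255; 0.0003 0 0.0013 0 255; 0.0003 0 0.0013 0 255"
}}

```text
time: 26.15
position: [0.544, -0.0257, 0.1974]
ee_rot: [0.194, 0.981, 0.003, -0.0]
contact_force: [-1.8, 0.1, 13.3]
opening: 0.0384
```

The last tap leaned at about 17 N for 0.6 s with z steady at 0.1973 to 0.1974, so it is home. Lifting off and taking the mallet back.

Request:
{"fn": "servo_tool", "kwargs": {
  "deltas": "0 0 -0.006 0 255; 0 0 -0.015 0 255; 0 0 -0.02 0 255; 0 0 -0.015 0 255; 0 0 0 0 255"
}}

```text
time: 26.78
position: [0.5438, -0.026, 0.2573]
ee_rot: [0.194, 0.981, 0.003, -0.0]
contact_force: [0.1, -0.3, -3.7]
opening: 0.0391
```

```bash
python3 plan.py 0.5093 -0.2887 0.235 158 8 255
python3 - <<'E'
from rig import bot
from h import *
f=bot.grab_frame("side"); pickle.dump(f,open(f"pics/side12.pkl","wb"))
crop(f,265,165,120,120,5,"z12")
print(f["pixels"].astype(int).mean(2)[228:240,319:327].astype(int))
E
```

```text
t 26.77 pos [ 0.5438 -0.026   0.2573] yaw 157.61 tilt 0.29 F [ 0.1 -0.3 -3.7] open 0.0391 q [-0.05  0.3   0.15  1.42  0.01  0.34]
-0.0085 -0.0320 0.0026 -0.001 255; -0.0085 -0.0320 0.0026 -0.001 255; -0.0085 -0.0320 0.0026 -0.001 255; -0.0084 -0.0320 0.0026 -0.001 255; -0.0084 -0.0320 0.0026 -0.001 255; -0.0084 -0.0321 0.0026 -0.001 255; -0.0084 -0.0321 0.0026 -0.001 255; -0.0083 -0.0321 0.0026 -0.001 255
[[178 180 179 178 178 177 176 175]
 [180 179 176 179 178 179 176 178]
 [177 177 178 181 181 180 179 179]
 [177 180 175 171 173 175 179 182]
 [178 167 145 122 128 140 159 175]
 [168 134  96  51  50  96 127 163]
 [161 122 111  98  99 111 115 156]
 [161 125 124 127 129 127 119 155]
 [162 122 121 125 127 126 118 156]
 [160 122 122 125 128 124 119 157]
 [160 120 122 127 129 128 119 157]
 [163 123 122 124 126 129 119 159]]
```

View pics/z12.png

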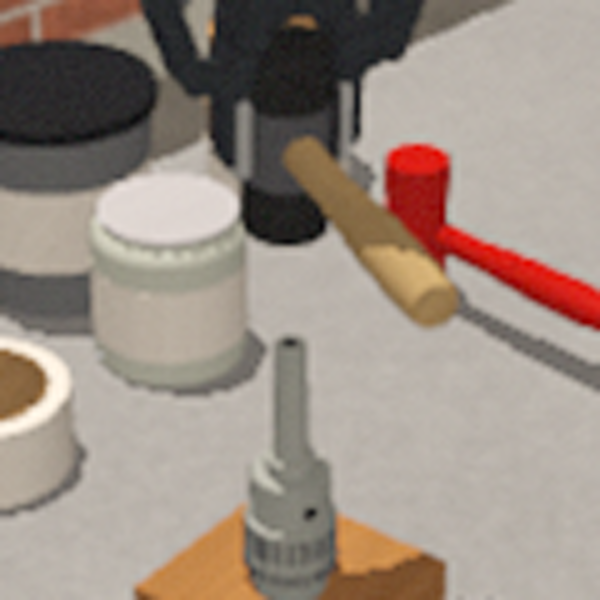

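The side crop shows the arbor upright, with its end at (290,343) as before, and the mallet lifted clear. Returning the mallet.

Request:
{"fn": "servo_tool", "kwargs": {
  "deltas": "-0.006 -0.023 0.001 0 255; -0.009 -0.034 0.002 0 255; -0.01 -0.037 0.002 0 255; -0.01 -0.037 0.002 0 255; -0.01 -0.037 0.002 0 255; -0.009 -0.036 0.002 0 255; -0.008 -0.032 0.002 0 255; 0 0 0 0 255"
}}

```text
time: 27.82
position: [0.5078, -0.2741, 0.236]
ee_rot: [0.193, 0.981, 0.003, -0.005]
contact_force: [0.3, 1.0, -3.3]
opening: 0.0387
```

```bash
python3 plan.py 0.5093 -0.2887 0.15 158 4 255
```

```text
t 27.82 pos [ 0.5078 -0.2741  0.236 ] yaw 157.71 tilt 0.66 F [ 0.3  1.  -3.3] open 0.0387 q [-0.5   0.39  0.21  1.41  0.   -0.11]
-0.0020 -0.0033 0.0215 -0.001 255; -0.0020 -0.0033 0.0215 -0.001 255; -0.0019 -0.0033 0.0215 -0.001 255; -0.0019 -0.0033 0.0215 -0.001 255
```

Request:
{"fn": "servo_tool", "kwargs": {
  "deltas": "-0.002 -0.0035 0.021 0 255; -0.002 -0.0035 0.025 0 255; -0.002 -0.0035 0.025 0 255; -0.002 -0.0035 0.025 0 255; 0 0 0.025 0 255; 0 0 0.02 0 255; 0 0 0 0 255"
}}

```text
time: 28.7
position: [0.5078, -0.2841, 0.0878]
ee_rot: [0.192, 0.981, 0.005, -0.007]
contact_force: [-1.0, 0.2, -3.4]
opening: 0.039
```

```bash
python3 plan.py 0.5093 -0.2887 0.033 158 4 255
```

```text
t 28.7 pos [ 0.5078 -0.2841  0.0878] yaw 157.85 tilt 0.97 F [-1.   0.2 -3.4] open 0.039 q [-0.51  0.46 -0.06  1.07  0.   -0.13]
-0.0010 -0.0010 0.0137 -0.001 255; -0.0010 -0.0010 0.0137 -0.001 255; -0.0010 -0.0010 0.0137 -0.001 255; -0.0010 -0.0010 0.0137 -0.001 255
```

Request:
{"fn": "servo_tool", "kwargs": {
  "deltas": "-0.001 -0.001 0.016 0 255; -0.001 -0.001 0.016 0 255; -0.001 -0.001 0.012 0 255; -0.001 -0.001 0.005 0 255; 0 0 0.002 0 255"
}}

```text
time: 29.32
position: [0.5105, -0.2889, 0.0347]
ee_rot: [0.192, 0.981, 0.005, -0.006]
contact_force: [-0.2, 0.3, -2.9]
opening: 0.0389
```

Request:
{"fn": "servo_tool", "kwargs": {
  "deltas": "0 0 0.0012 0 255"
}}

```text
time: 29.45
position: [0.5106, -0.289, 0.0336]
ee_rot: [0.192, 0.981, 0.005, -0.006]
contact_force: [-0.6, 0.9, -3.9]
opening: 0.0387
```

Request:
{"fn": "servo_tool", "kwargs": {
  "deltas": "0 0 0.0012 0 255; 0 0 0.0012 0 255"
}}

```text
time: 29.7
position: [0.511, -0.2892, 0.0317]
ee_rot: [0.192, 0.981, 0.004, -0.005]
contact_force: [0.7, -0.5, -2.6]
opening: 0.0391
```

Request:
{"fn": "servo_tool", "kwargs": {
  "deltas": "0 0 0.0008 0 255"
}}

```text
time: 29.82
position: [0.5111, -0.2892, 0.031]
ee_rot: [0.192, 0.981, 0.004, -0.005]
contact_force: [-0.1, -0.7, -3.0]
opening: 0.0388
```

Request:
{"fn": "servo_tool", "kwargs": {
  "deltas": "0 0 0.0008 0 255"
}}

```text
time: 29.95
position: [0.5111, -0.2892, 0.0304]
ee_rot: [0.192, 0.981, 0.004, -0.005]
contact_force: [-2.7, 1.8, 9.9]
opening: 0.0389
```

Request:
{"fn": "servo_tool", "kwargs": {
  "deltas": "0 0 0.0008 0 255"
}}

```text
time: 30.08
position: [0.5113, -0.2893, 0.0304]
ee_rot: [0.192, 0.981, 0.004, -0.005]
contact_force: [-5.8, 3.9, 15.7]
opening: 0.0388
```

It stands on the bench at the same TCP height as when I took it (0.0304), so it didn't slip in the grip. Relaxing and releasing.

Request:
{"fn": "servo_tool", "kwargs": {
  "deltas": "0 0 -0.0005 0 255; 0 0 0 0 200; 0 0 0 0 120; 0 0 0 0 60; 0 0 0 0 0; 0 0 0 0 0"
}}

```text
time: 30.82
position: [0.5118, -0.2895, 0.0315]
ee_rot: [0.192, 0.981, 0.004, -0.004]
contact_force: [0.5, -0.2, -0.4]
opening: 0.0851
```

Request:
{"fn": "servo_tool", "kwargs": {
  "deltas": "0 0 -0.01 0 0; 0 0 -0.025 0 0; 0 0 -0.04 0 0; 0 0 -0.04 0 0; 0 0 -0.04 0 0; 0 0 -0.03 0 0; -0.03 -0.05 0 0 0; -0.03 -0.05 0 0 0"
}}

```text
time: 31.82
position: [0.5318, -0.4059, 0.2291]
ee_rot: [0.189, 0.982, 0.003, -0.001]
contact_force: [1.2, -0.3, 0.3]
opening: 0.085
```

Request:
{"fn": "servo_tool", "kwargs": {
  "deltas": "0.03 -0.05 0 0 0; 0.03 -0.05 0 0 0; 0.03 -0.05 0 0 0; 0.03 -0.04 0 0 0; 0 0 0 0 0"
}}

```text
time: 32.45
position: [0.3441, -0.5455, 0.2288]
ee_rot: [0.191, 0.982, 0.002, -0.001]
contact_force: [0.3, 0.0, -0.5]
opening: 0.0856
```

Run:
```python
from rig import bot
from h import *
for n in("top","side"):
    f=bot.grab_frame(n); pickle.dump(f,open(f"pics/{n}13.pkl","wb")); cv2.imwrite(f"pics/{n}13.png",f["pixels"][:,:,::-1])
```

```text
(no output)
```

View pics/top13.png

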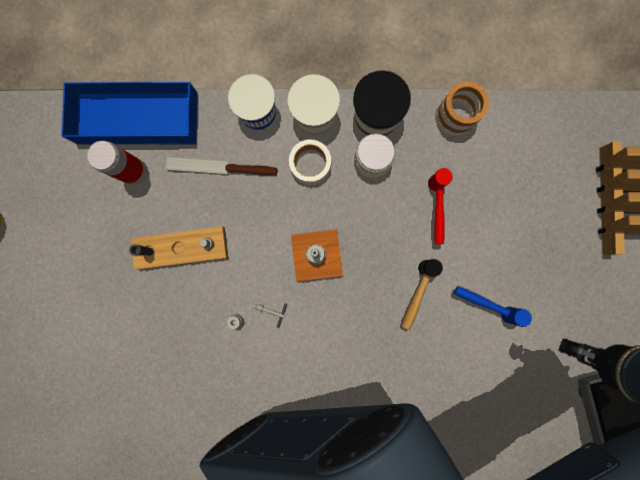

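View pics/side13.png

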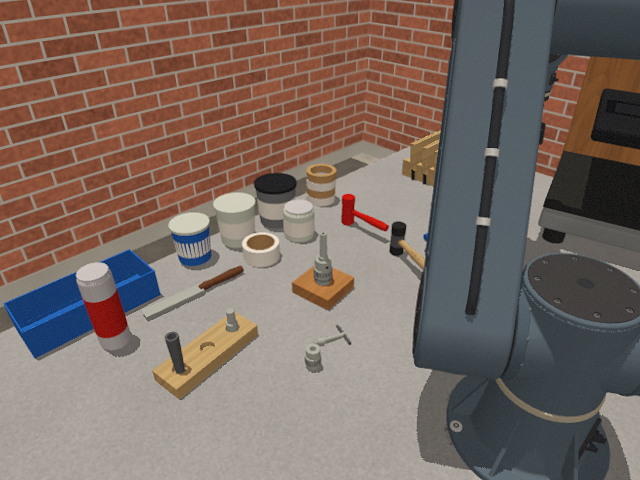

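Both views show the job finished: the arbor upright in the chuck (top 316,254; side 323,233), the mallet standing where it was (430,268), everything else unmoved and the arm clear. One last check of the arbor's height.

Run:
```python
from h import *
t,s=load("top13"),load("side13")
c=np.hstack([cv2.resize(t["pixels"][239:269,301:331,::-1],(390,390),interpolation=0),cv2.resize(s["pixels"][225:285,293:353,::-1],(390,390),interpolation=0)]); cv2.imwrite("pics/z13.png",c)
for z in(.165,.167,.169,.172,.175): print(z,proj(s,[[.540,-.0265,z]]).round(2),proj(t,[[.540,-.0265,z]]).round(2))
```

```text
0.165 [[322.78 233.7 ]] [[314.25 252.36]]
0.167 [[322.79 232.96]] [[314.22 252.33]]
0.169 [[322.79 232.23]] [[314.19 252.29]]
0.172 [[322.8  231.12]] [[314.15 252.23]]
0.175 [[322.8  230.01]] [[314.1  252.18]]
```

View pics/z13.png

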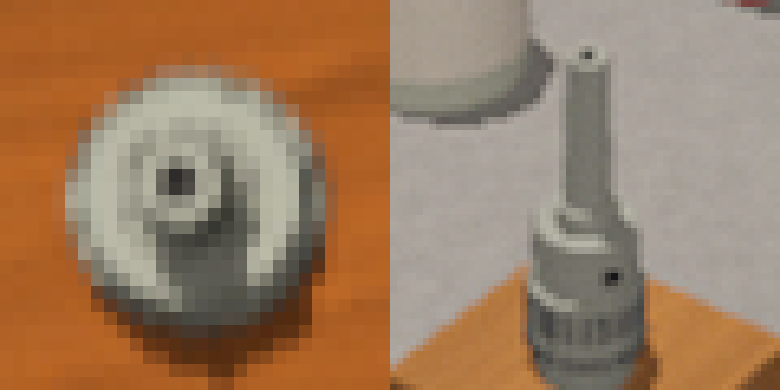

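The arbor end is at z ≈ 0.167. That puts arbor_mid about 40 mm above the mouth, within the home range, and the arbor is upright. Handing in.

```bash
python3 -c "
from rig import bot
print(bot.hand_in()); print(bot.read_state()['time'])"
```

```text
the job is handed in; nothing more can be done
None
the job is handed in; nothing more can be done
```

The arbor is home in the chuck and the mallet is back on its face where it stood. However, my hand-setting most likely pushed the arbor home before the mallet touched it. I handed in at about 32.6 s.

- **Setting:** While setting it I pressed about 2.7 mm past the first light contact. I then lifted it a few mm, and it came up carrying only its own weight. I lowered it again until it met a firm stop at about 11–13 N, under the 25 N limit, and let go. At release the collar was only about 3–4 mm above the chuck by my measurement, less than the 4.5–10.5 mm expected for a hand-set arbor.
- **Tapping:** I gave four separate slow taps, with readings at the ends of the rows of about 19, 33, 32 and 19 N on the arbor. On the last one I leaned with about 17 N for roughly 0.6 s. None of them moved the arbor: the stop height stayed within 0.4 mm, and the arbor's end did not shift in the pictures. So the taps confirmed it was home and did not drive it there.
- **Last checks:** The arbor stands upright with arbor_mid about 40 mm above the socket mouth, inside the home range of 39–42.5 mm. The camera heights are good to about 1 mm. The mallet touched down at the same gripper height as when I took it, so it had not slipped in the grip. Nothing else appears to have moved in either view.

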